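Zero the bench scale and weigh a carton

TASK

Weigh the tall slim carton: with the scale's pan still empty, zero the scale by pushing the round key on the sloping console fully down and letting it spring back, then stand the carton upright on the middle of the steel pan and let go of it, then take the weight by pushing the wide bar-shaped key fully down and letting it spring back. Do not push the round key while the carton is on the pan, nor the bar key before the carton stands there, do not tip the carton over, and leave the mains adapter and the rail module where they are.

Things in the scene. Friction and masses are not known exactly. Their poses are not given: they have to be found in the camera images.
- carton: tall slim printed cardboard carton, blue and white, loose, standing on the desk to the left or right of the console: 36 mm along its x, 88 mm along its y, 166 mm high, about 0.12 kg; origin at the centre of its underside, z up. Grasp it across the 36 mm.
- scale_pan (a point): centre of the top face of the scale's flat square steel pan (210 x 210 mm), 45 mm above the desk, no rim; x and y along the pan's edges, z up. The scale is a low fixed unit on the other side of the console from the carton.
- console: white fixed console, 200 mm wide (y), 130 deep (x), 153 high at the back; origin at the centre of its underside, front to its own -x. Its key deck slopes up to the back at 30 degrees. Behind the keys a display step rises 60 mm square out of the deck, so it leans over them: its riser is 24 mm up the slope from the keys' centres. Come in along the deck's normal, 30 degrees off vertical.
- round_key_top (a point): centre of the top of the round key, grey, 34 mm diameter, beside the bar key on the deck; either key may be the left one, they are 100 mm apart. The point's z axis points out of the deck (30 degrees from vertical, towards the robot), its y axis along the console's width; the point moves with the key. At rest the top stands 13 mm out of the deck.
- bar_key_top (a point): centre of the top of the bar key, grey, oblong, 58 mm along y by 24 mm up the slope; otherwise as the round key (same height, axes and travel).
- round_key (a joint): travel of the round key along its own -z: 0 = at rest (up), 0.008 m = fully down. Spring: 1.5 N to start, 4.5 N when fully down, then a hard stop. It springs back when let go.
- bar_key (a joint): travel of the bar key: 0 = at rest (up), 0.008 m = fully down; the same spring.
- adapter: black mains adapter block, 42 x 109 x 30 mm, loose on the desk before the console; a bystander.
- module: grey rail module with screw terminals, 88 x 36 mm, 58 mm high, loose on the desk before the console; a bystander.
There are look-alikes about, which are no part of the job. Leave any orange or purple look-alike of the carton alone.

How it is judged:
By the outcome, as a careful person would: the job done as asked, in the order asked, and still so for the second after the job is handed in, with the robot touching nothing.
It also fails if it takes over 67 s, if anything falls off the work surface, if the arm or the gripper's body presses on something with over 40 N, if the wrist force passes 120 N, or if a joint passes its speed limit or range.

ROBOT

A 6-joint arm with a two-finger parallel gripper is mounted at the origin on a cart in front of the work surface, level with it; the furniture and walls round the work are solid. World frame = base frame: x ahead of the robot, y to its left, z up, the work surface at z = 0. Lengths are in m, angles in rad, forces in N, time in s.
With the tool pointing down it reaches from about 0.275 to 0.975 m from the base axis. Payload 8.4 kg.
Tool frame: the origin (TCP) lies between the finger pads; the fingertips stand ahead of it and the grasp point (between the pads) lies 5 mm behind it (ctrl.tips_ahead is the z of the fingertips in the tool frame, in m); z points along the fingers, y is the line along which they close (so a half turn about z gives the same grasp; the last joint's range is limited). The gripper opens to 92 mm and grips with 3 to 60 N. Pads are 20 mm wide; open, the fingers measure 128 mm over their backs; the gripper's body (75 mm by 189 mm) begins 69 mm behind the grasp point.
Start: joints at [1.174, 0.353, 1.633, -0, 1.155, -0.002], TCP at [0.24, 0.577, 0.19] pointing down, gripper open.
Joint ranges: [-2.63, 2.63], [-0.92, 2.1], [0.06, 2.66], [-1.3, 4.44], [0, 2.69], [-3.02, 3.02]. Speed limits (rad/s): [2.22, 2.22, 2.79, 3.14, 3.14, 3.14].

INTERFACE

Orientations are given as a 3x3 rotation matrix whose columns are the frame's x, y, z axes.
In Python, from workcell import ctrl gives the robot as it stands.
- The arm moves only by the tool play_rows, never from a script. Its arguments are lists of equal length, an entry for each row: "linear": the shift along the tool's x, y, z normalised to -1 to 1, where 1 is 200 mm, a list of three; "angular": the turn, a rotation vector about the tool's x, y, z normalised to -1 to 1, where 1 is 30 degrees, a list of three. In form: {"linear": [[x, y, z], ...], "angular": [[rx, ry, rz], ...]}. A call has exactly 10 rows; each row shifts and turns the commanded pose from where the row before left it, along the tool's axes as they then stand; what a row does not reach is not made up. A row lasts 1/12 s, in which the tool goes at most 41.7 mm and 7.16 degrees, less where a joint would pass 70% of its speed; a pose out of reach is approached as far as the arm can. A call with a number of a shift or a turn outside -1 to 1 is refused whole. A call with a gripper value outside its range is refused whole. "grip" is the closure, from 0 (fully open) to 1 (shut), set as the call begins (left out, the last holds). The fingers move at their own pace and stop on an object; "newtons" is the grip in N (left out, the last holds). Time passes only in rows, so rows that do not move let the fingers close, or fill a call up. It gives the time, the measured TCP pose, the force, the opening and the grip force at its end, in the units of the state.
- ctrl.sense(): the state, without advancing time (a new reading comes with each control period).
- ctrl.snapshot(name): name is "side" or "top" or "wrist"; returns (picture, depth): 420x560x3 uint8, red, green, blue; 420x560 float32, m along the optical axis (not along the pixel's ray), 0 where there is no reading.
- ctrl.camera_model(name): a dict with "mtx" (3x3 intrinsics, pixels), "R" (3x3) and "t" (3): a world point X has camera coordinates R X + t. Camera axes: x right, y down, z forward; pixel columns grow to the right and rows downward; lengths in m; the calibration is good to about 2 mm. A picture is of the moment at which its call begins: read the wrist's pose just before it. camera_model takes no time and is no camera call; for the wrist camera it gives the pose at the moment of the call.
- ctrl.hand_in(): hands the job in; it is judged then, once.
The state is a dict: "time_s": time; "joint_pos": joint angles; "qvel": joint speeds; "tau": joint torques, N m; "tcp_pos": TCP position; "orientation": TCP orientation; "contact_force": force on the tool from outside, world axes, zero at the start; "torque": the same for the moment, N m; "gripper_width": finger opening in m; "grasp_force": force on a finger pad.
Only numpy, scipy, OpenCV 4.12 (cv2) and the standard library are available. Lean on these libraries where they do the work, as an engineer would, in place of code of your own. Each camera call takes 0.05 s, during which the arm holds its last target. There are 200 camera calls.

## Working session

There is one attempt and no reset: what is moved stays moved. The work goes in short steps, Python scripts to look and compute and a tool call to move; the robot and the scene stay as the last step left them, time stands still between calls to the robot, and variables do not carry over. Pictures are saved under pics/ and viewed, at most 10 in all, crops included, and the job is handed in when it is done.

Besides the shell and the picture viewer there is one more tool, called after ">>>" as name(argument=value, ...) on one line, values as JSON. play_rows: Moves the arm, as the interface text tells. Its arguments: {"type":"object","properties":{"linear":{"type":"array"},"angular":{"type":"array"},"grip":{"type":"number"},"newtons":{"type":"number"}},"required":["linear","angular"]}

```bash
mkdir -p pics; python3 - <<'E'
from workcell import ctrl
import numpy as np, cv2
for n in("side","top"):
    p,d=ctrl.snapshot(n); m=ctrl.camera_model(n)
    cv2.imwrite(f"pics/{n}0.png",p[:,:,::-1]); np.savez(f"{n}0.npz",p=p,d=d,**{k:np.array(m[k]) for k in("mtx","R","t")})
    print(n,np.array(m["mtx"]).round(1).tolist(),(-np.array(m["R"]).T@np.array(m["t"])).round(3),(d>0).mean())
print(ctrl.sense(),ctrl.tips_ahead)
E
```

```text
side [[449.8, 0.0, 282.0], [0.0, 449.8, 210.7], [0.0, 0.0, 1.0]] [0.248 1.011 0.614] 0.9961777210884354
top [[407.0, 0.0, 276.0], [0.0, 407.0, 210.9], [0.0, 0.0, 1.0]] [ 0.455 -0.04   1.397] 0.995969387755102
{'time_s': 0.1, 'joint_pos': array([ 1.17359721e+00,  3.53544033e-01,  1.63405235e+00,  5.27390015e-06,
        1.15520173e+00, -2.36606959e-03]), 'qvel': array([-0.00023456, -0.00203106, -0.0018298 ,  0.00151494, -0.00129285,
        0.00042853]), 'tau': array([-1.89816907e-03, -5.94903374e+01, -3.34931052e+01,  6.97570620e-02,
        1.81423448e-02,  3.12769237e-05]), 'tcp_pos': array([0.24020543, 0.5764878 , 0.18976373]), 'orientation': array([[-9.23059973e-01,  3.84655775e-01, -4.70767785e-04],
       [ 3.84656063e-01,  9.23059306e-01, -1.10975064e-03],
       [ 7.67459426e-06, -1.20545008e-03, -9.99999273e-01]]), 'contact_force': array([ 0.88806178,  0.36323559, -0.69852234]), 'torque': array([-0.03064727, -0.06058483, -0.00373578]), 'grasp_force': 0.0, 'gripper_width': 0.09182893400701381} 0.014
```

View pics/top0.png

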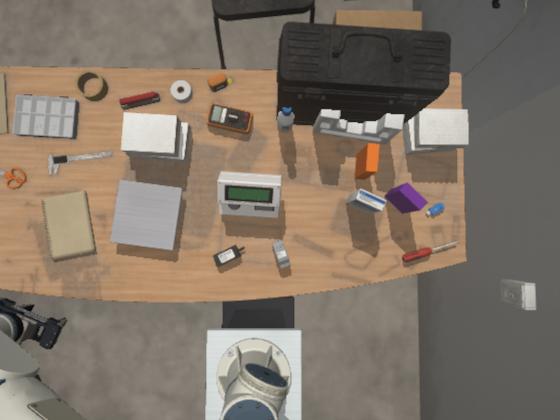

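View pics/side0.png

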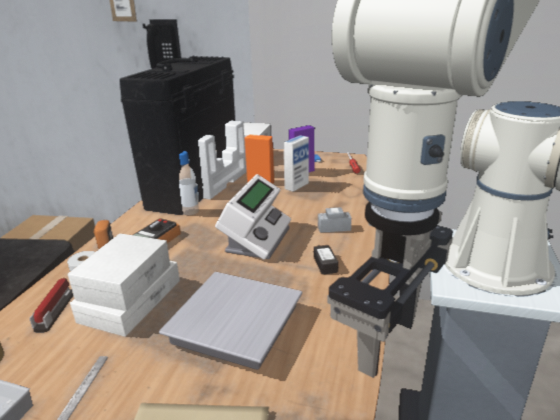

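The top view shows the carton's top near (367,200) among the orange and purple look-alikes. The console is at (250,195), with the round key left at (235,206) and the bar key right at (265,208). The pan is at (147,215), the adapter at (229,256) and the module at (282,254). The side view shows both keys clearly, round at (261,233) and bar at (273,216).

```bash
cat > h.py <<'E'
import numpy as np, cv2
def cloud(d,m):
    v,u=np.indices(d.shape); K=m["mtx"]
    c=np.stack([(u-K[0,2])/K[0,0]*d,(v-K[1,2])/K[1,1]*d,d],-1)
    return (c-m["t"])@m["R"]
def rect(mask,P):  # min-area rect of largest blob, in world xy
    n,l,s,_=cv2.connectedComponentsWithStats(mask.astype(np.uint8)); i=1+s[1:,4].argmax()
    q=P[l==i]; r=cv2.minAreaRect(q[:,:2].astype(np.float32)); return r,len(q),np.median(q[:,2])
E
python3 - <<'E'
from h import *
np.set_printoptions(precision=4,suppress=True)
v,u=np.indices((420,560))
for n in("top","side"):
    z=np.load(n+"0.npz"); P=cloud(z["d"],z); p=z["p"].astype(int)
    X,Y,Z=P[...,0],P[...,1],P[...,2]
    box=lambda a,b,c,e:(u>a)&(u<b)&(v>c)&(v<e)
    if n=="top":
        print("pan",rect((abs(Z-.045)<.008)&box(90,200,165,265),P))
        print("carton",rect((abs(Z-.166)<.012)&box(345,390,180,215),P))
        con=(Z>.02)&box(210,290,165,225); print("console",rect(con,P))
        print("contop",rect((Z>.14)&box(210,290,165,225),P))
        print("adapter",rect((Z>.012)&box(210,246,240,272),P),"module",rect((Z>.015)&box(268,295,235,272),P))
        for nm,b in (("orange",(352,382,140,182)),("purple",(382,430,180,218))):
            print(nm,rect((Z>.03)&box(*b),P))
    else:
        print("pan",rect((abs(Z-.045)<.008)&box(160,305,270,360),P))
        print("carton top",rect((abs(Z-.166)<.006)&box(280,312,130,160),P))
        for nm,b in (("round",(250,270,224,242)),("bar",(262,284,205,226))):
            m=(p.max(-1)<110)&box(*b); r=rect(m,P); nn,l,s,c=cv2.connectedComponentsWithStats(m.astype(np.uint8)); i=1+s[1:,4].argmax()
            q=P[l==i]; print(nm,s[i],c[i],np.median(q,0),q.min(0),q.max(0),r[0])
E
```

```text
pan (((0.5346634387969971, 0.35967227816581726), (0.21232111752033234, 0.2101413756608963), 82.5689697265625), 4026, np.float64(0.044931679022632474))
carton (((0.5780980587005615, -0.3576420545578003), (0.08811073750257492, 0.037608712911605835), 65.18965911865234), 363, np.float64(0.16583102977577685))
console (((0.5646225214004517, 0.019060321152210236), (0.1992049515247345, 0.21141277253627777), 86.61918640136719), 2693, np.float64(0.12627973912414947))
contop (((0.5516555309295654, 0.022208362817764282), (0.19745996594429016, 0.1801070123910904), 84.54235076904297), 706, np.float64(0.146554104463727))
adapter (((0.40523430705070496, 0.08420608192682266), (0.04191744327545166, 0.10862594097852707), 26.63953399658203), 346, np.float64(0.0303009022276652)) module (((0.4167633652687073, -0.08396610617637634), (0.10798408091068268, 0.04402199015021324), 26.53606605529785), 294, np.float64(0.05301997977616453))
orange (((0.5815619826316833, -0.23146861791610718), (0.08224775642156601, 0.4510856568813324), 43.77059555053711), 646, np.float64(0.16223248735593576))
purple (((0.5484264492
[... 190 characters left out ...]
587402344, 0.21089808642864227), 82.74579620361328), 7633, np.float64(0.04514363278174383))
carton top (((0.5783013701438904, -0.35581356287002563), (0.08730798959732056, 0.03891743719577789), 64.09237670898438), 126, np.float64(0.16508242749280527))
round [253 227  15  13 151] [260.2119 233.1722] [0.5676 0.0768 0.0566] [0.2477 0.0472 0.039 ] [0.5882 1.0107 0.6136] ((0.4202316999435425, 0.534328043460846), (0.03529047966003418, 1.0126993656158447), 17.913619995117188)
bar [265 208  17  17 171] [273.152  216.0936] [ 0.5617 -0.0205  0.0571] [ 0.5502 -0.0651  0.0385] [0.5789 0.0037 0.066 ] ((0.5649633407592773, -0.0306951105594635), (0.06973174959421158, 0.02802296169102192), 87.74629211425781)
```

```bash
python3 - <<'E'
import cv2
a=cv2.imread("pics/side0.png")[165:265,205:305]; b=cv2.imread("pics/top0.png")[160:230,200:400]
cv2.imwrite("pics/c.png",cv2.vconcat([cv2.resize(cv2.resize(a,None,fx=3.2,fy=3.2),(320,320)),]) if 0 else cv2.hconcat([cv2.resize(a,(400,400),interpolation=2),cv2.resize(cv2.imread("pics/top0.png")[165:225,210:270],(400,400),interpolation=2)]))
E
```

```text
(no output)
```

View pics/c.png

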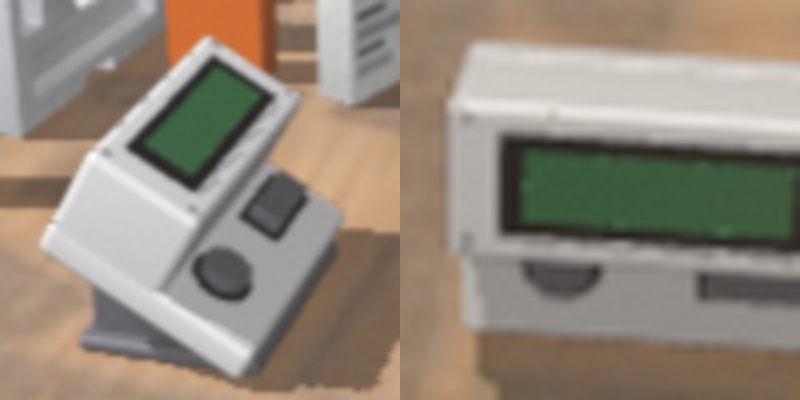

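The crop confirms the round key is on the left, at y ≈ +0.075, and the bar key is on the right, at y ≈ -0.025. I'll compute the approach next.

```bash
cat >> h.py <<'E'
from scipy.spatial.transform import Rotation as Ro
def keyR(th):
    c,s=np.cos(th),np.sin(th); z=np.array([.5*c,.5*s,-.75**.5]); y=np.array([-s,c,0]); return np.stack([np.cross(y,z),y,z],1)
def downR(a):
    y=np.array([np.cos(a),np.sin(a),0]); z=np.array([0,0,-1.]); return np.stack([np.cross(y,z),y,z],1)
def plan(R,p,s=None):
    if s is None:
        from workcell import ctrl; s=ctrl.sense()
    R0,p0=np.array(s["orientation"]),np.array(s["tcp_pos"])
    w=Ro.from_matrix(R0.T@R).as_rotvec()
    print("t",s["time_s"],"turn first (norm total)",(w/np.radians(30)).round(4),"then linear total norm, new axes",(R.T@(np.array(p)-p0)/.2).round(4),"| lin old axes",(R0.T@(np.array(p)-p0)/.2).round(4))
E
python3 - <<'E'
from h import *
np.set_printoptions(precision=4,suppress=True)
v,u=np.indices((420,560)); z=np.load("side0.npz"); P=cloud(z["d"],z); p=z["p"].astype(int)
for nm,b in (("round",(250,270,224,242)),("bar",(262,284,205,226))):
    m=(p.max(-1)<110)&(u>b[0])&(u<b[1])&(v>b[2])&(v<b[3])&(P[...,0]>.45); q=P[m]; print(nm,len(q),q.mean(0),(q[:,0]*.5-q[:,2]*.866).mean())
    A=np.c_[q[:,:2],np.ones(len(q))]; c=np.linalg.lstsq(A,q[:,2],rcond=None)[0]; print("plane",c)
# console body plane: step top
m=(u>218)&(u<265)&(v>180)&(v<225); 
# neighbours of carton in grasp frame
z=np.load("top0.npz"); P=cloud(z["d"],z); a=np.radians(-25.2); ex=np.array([np.cos(a),np.sin(a)]); ey=np.array([-ex[1],ex[0]])
d=P[...,:2]-[.578,-.357]; g=np.stack([d@ex,d@ey],-1); m=(P[...,2]>.05)&(abs(g[...,0])<.15)&(abs(g[...,1])<.06)
q=np.c_[g[m],P[m][:,2]]; o=q[(abs(q[:,0])>.03)]; print(o[np.argsort(abs(o[:,0]))][:12]); print(len(o), q[:,2].max())
th=np.radians(-3.3); R=keyR(th); k=np.array([.566,.074,.060]); plan(R,k-R[:,2]*(.12+.014))
E
```

```text
round 151 [0.5685 0.0746 0.0558] 0.23590380284290458
plane [ 0.5079 -0.2109 -0.2172]
bar 182 [ 0.563  -0.0217  0.0572] 0.23201463016661925
plane [ 0.703  -0.0372 -0.3395]
[[0.0738 0.0509 0.1525]
 [0.0739 0.0499 0.1356]
 [0.0742 0.0521 0.0884]
 [0.0742 0.0502 0.0512]
 [0.0745 0.0534 0.1608]
 [0.0746 0.0478 0.0558]
 [0.0746 0.0509 0.0683]
 [0.0746 0.0507 0.11  ]
 [0.0747 0.0474 0.1376]
 [0.0748 0.0524 0.1431]
 [0.0749 0.0514 0.1259]
 [0.075  0.0483 0.1139]]
357 0.17425779063547214
t 0.1 turn first (norm total) [-0.1708 -0.9908 -0.6287] then linear total norm, new axes [-1.2092 -2.4145  0.7773] | lin old axes [-2.1539 -1.8033  0.0707]
```

>>> play_rows(linear=[[0,0,0],[0,0,0],[0,0,0],[0,0,0],[0,0,0],[0,0,0],[-0.08,-0.16,0.05],[-0.08,-0.16,0.05],[-0.08,-0.16,0.05],[-0.08,-0.16,0.05]], angular=[[-0.0285,-0.165,-0.105],[-0.0285,-0.165,-0.105],[-0.0285,-0.165,-0.105],[-0.0285,-0.165,-0.105],[-0.0285,-0.165,-0.105],[-0.0285,-0.165,-0.105],[0,0,0],[0,0,0],[0,0,0],[0,0,0]], grip=1, newtons=10)

```text
time_s: 0.93
tcp_pos: [0.3083, 0.4434, 0.1869]
orientation: [[-0.865, 0.055, 0.499], [0.048, 0.998, -0.028], [-0.5, -0.0, -0.866]]
contact_force: [0.4, -0.2, 0.5]
gripper_width: 0.0274
grasp_force: 0.0
```

>>> play_rows(linear=[[-0.08,-0.16,0.05],[-0.08,-0.16,0.05],[-0.08,-0.16,0.05],[-0.08,-0.16,0.05],[-0.08,-0.16,0.05],[-0.08,-0.16,0.05],[-0.08,-0.16,0.05],[-0.08,-0.16,0.05],[-0.08,-0.16,0.05],[0,0,0]], angular=[[0,0,0],[0,0,0],[0,0,0],[0,0,0],[0,0,0],[0,0,0],[0,0,0],[0,0,0],[0,0,0],[0,0,0]])

```text
time_s: 1.77
tcp_pos: [0.4629, 0.1411, 0.1812]
orientation: [[-0.864, 0.064, 0.499], [0.055, 0.998, -0.033], [-0.5, -0.001, -0.866]]
contact_force: [-1.0, -0.2, 0.7]
gripper_width: 0.0005
grasp_force: 0.0
```

```bash
python3 - <<'E'
from h import *
from workcell import ctrl
np.set_printoptions(precision=4,suppress=True)
s=ctrl.sense(); print(s["joint_pos"],s["tcp_pos"],s["contact_force"],s["gripper_width"]); print(s["orientation"])
m=ctrl.camera_model("wrist"); p,d=ctrl.snapshot("wrist"); cv2.imwrite("pics/w1.png",p[:,:,::-1]); np.savez("w1.npz",p=p,d=d,**{k:np.array(m[k]) for k in("mtx","R","t")})
th=np.radians(-3.3); R=keyR(th); k=np.array([.566,.074,.060]); plan(R,k-R[:,2]*(.12+.014))
E
```

```text
[ 0.5103 -0.0791  2.3032 -0.5618  0.537  -0.5644] [0.4629 0.1411 0.1812] [-0.9685 -0.2085  0.6808] 0.0004681813246707987
[[-0.8643  0.0642  0.4988]
 [ 0.0551  0.9979 -0.0331]
 [-0.4999 -0.0011 -0.8661]]
t 1.8167 turn first (norm total) [-0.0056 -0.0005 -0.0128] then linear total norm, new axes [-0.1627 -0.3169  0.1237] | lin old axes [-0.1648 -0.3154  0.1246]
```

View pics/w1.png

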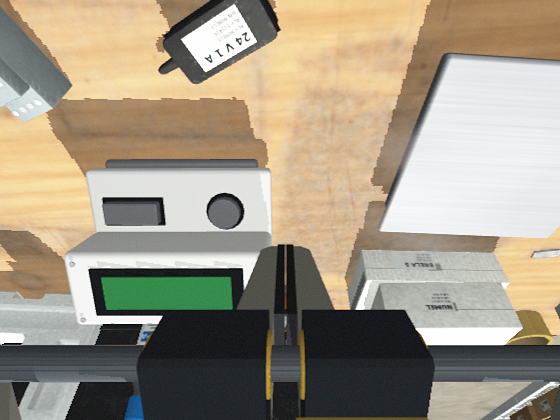

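The wrist view shows the round key at (225,210) and the bar key at (133,211), both clear and unoccluded. The closed fingertips are at about (285,248).

```bash
python3 - <<'E'
from h import *
np.set_printoptions(precision=4,suppress=True)
z=np.load("w1.npz"); P=cloud(z["d"],z); p=z["p"].astype(int); v,u=np.indices((420,560)); K=z["mtx"]
th=np.radians(-3.3)
for nm,b in (("round",(200,250,188,235)),("bar",(97,170,190,232))):
    m=((p.max(-1)<125)&(u>b[0])&(u<b[1])&(v>b[2])&(v<b[3])).astype(np.uint8)
    n,l,s,c=cv2.connectedComponentsWithStats(m); i=1+s[1:,4].argmax(); q=P[l==i]
    r=cv2.minAreaRect(np.argwhere(l==i)[:,::-1].astype(np.float32))
    A=np.c_[q[:,:2],np.ones(len(q))]; 
    n_=keyR(th)[:,2]*-1; h=q@n_
    t=q[h>np.percentile(h,90)-.004]
    # centre of top-face points in key frame
    R=keyR(th); k=t@R; lo,hi=np.percentile(k,1,0),np.percentile(k,99,0)
    print(nm,s[i],c[i],"height",np.percentile(h,[5,50,95]),"extent",hi-lo,"centre",R@np.r_[(lo+hi)[:2]/2,np.median(k[:,2])],t.mean(0))
# deck height (white around keys) 
m=(u>168)&(u<203)&(v>195)&(v<228)&(p.min(-1)>130); q=P[m]; n_=-keyR(th)[:,2]; print("deck h",np.median(q@n_),len(q)); A=np.c_[q[:,:2],np.ones(len(q))]; print(np.linalg.lstsq(A,q[:,2],rcond=None)[0])
E
```

```text
round [ 207  193   37   37 1064] [224.9248 210.6598] height [-0.2386 -0.2282 -0.2266] extent [0.0316 0.0316 0.0051] centre [0.5648 0.0691 0.0603] [0.5625 0.0696 0.0627]
bar [ 102  197   64   29 1728] [133.3472 210.805 ] height [-0.2387 -0.2282 -0.2267] extent [0.0234 0.0566 0.0048] centre [ 0.5594 -0.0306  0.0605] [ 0.5576 -0.0292  0.0617]
deck h -0.24061573476132747 1088
[-0.5699  0.2967  0.3685]
```

```bash
python3 - <<'E'
from h import *
np.set_printoptions(precision=4,suppress=True)
z=np.load("w1.npz"); P=cloud(z["d"],z)
print(z["R"].T@-z["t"],z["R"][2])
for u in (185,225):
  for v in range(150,330,8): print(u,v,z["d"][v,u].round(4),P[v,u])
E
```

```text
[0.2958 0.1516 0.3098] [ 0.7259 -0.0473 -0.6862]
185 150 0.383 [0.5236 0.0263 0.0013]
185 158 0.3919 [0.5351 0.023  0.0006]
185 166 0.3843 [0.5365 0.0251 0.0131]
185 174 0.3696 [0.5331 0.0296 0.0306]
185 182 0.3737 [0.5416 0.0279 0.0337]
185 190 0.3765 [0.5494 0.0266 0.0379]
185 198 0.3795 [0.5573 0.0252 0.0421]
185 206 0.3826 [0.5655 0.0238 0.0464]
185 214 0.3843 [0.5727 0.0228 0.0516]
185 222 0.3866 [0.5805 0.0217 0.0565]
185 230 0.3889 [0.5883 0.0205 0.0615]
185 238 0.3698 [0.5798 0.0266 0.0799]
185 246 0.3499 [0.57   0.033  0.0981]
185 254 0.3358 [0.5642 0.0374 0.1123]
185 262 0.3354 [0.5692 0.0372 0.1181]
185 270 0.3374 [0.5761 0.0362 0.1226]
185 278 0.3361 [0.5803 0.0363 0.1289]
185 286 0.3396 [0.5886 0.0348 0.1327]
185 294 0.3414 [0.5956 0.0338 0.1375]
185 302 0.3447 [0.6039 0.0323 0.1416]
185 310 0.0878 [0.3757 0.1211 0.2684]
185 318 0.0837 [0.3733 0.1225 0.2718]
185 326 0.0815 [0.3725 0.1231 0.2742]
225 150 0.3834 [0.5266 0.0701 0.0009]
225 158 0.3904 [0.537  0.0683 0.0017]
225 166 0.3852 [0.5399 0.069  0.0123]
225 174 0.3718 [0.5372 0.0715 0.0289]
225 182 0.3744 [0.5448 0.0706 0.0332]
225 190 0.377 [0.5525 0.0696 0.0375]
225 198 0.3695 [0.5532 0.0709 0.0491]
225 206 0.3684 [0.5582 0.0708 0.056 ]
225 214 0.3704 [0.5655 0.07   0.0609]
225 222 0.3735 [0.5736 0.0689 0.065 ]
225 230 0.3905 [0.5924 0.0648 0.0604]
225 238 0.3704 [0.583  0.0689 0.0794]
225 246 0.3487 [0.5716 0.0734 0.0988]
225 254 0.3336 [0.5649 0.0764 0.1135]
225 262 0.3355 [0.5717 0.0757 0.118 ]
225 270 0.3349 [0.5765 0.0755 0.1239]
225 278 0.3379 [0.5844 0.0744 0.1279]
225 286 0.339 [0.5907 0.0739 0.133 ]
225 294 0.3415 [0.5981 0.073  0.1374]
225 302 0.3444 [0.6061 0.0719 0.1417]
225 310 0.0876 [0.3761 0.1312 0.2685]
225 318 0.0843 [0.3745 0.1319 0.2715]
225 326 0.0805 [0.3722 0.1327 0.2746]
```

```bash
python3 - <<'E'
from h import *
th=np.radians(-3.2); R=keyR(th); 
plan(R,np.array([.5642,.0697,.060])-R[:,2]*(.06+.014))
E
```

```text
t 1.8167 turn first (norm total) [-0.0073 -0.0005 -0.0157] then linear total norm, new axes [-0.1555 -0.3398  0.4195] | lin old axes [-0.1583 -0.3369  0.4208]
```

>>> play_rows(linear=[[-0.052,-0.113,0],[-0.052,-0.113,0],[-0.052,-0.113,0],[0,0,0.14],[0,0,0.14],[0,0,0.14],[0,0,0.1],[0,0,0.1],[0,0,0],[0,0,0]], angular=[[-0.007,0,-0.015],[0,0,0],[0,0,0],[0,0,0],[0,0,0],[0,0,0],[0,0,0],[0,0,0],[0,0,0],[0,0,0]])

```text
time_s: 2.65
tcp_pos: [0.546, 0.0768, 0.0884]
orientation: [[-0.867, 0.046, 0.497], [0.04, 0.999, -0.024], [-0.497, -0.001, -0.867]]
contact_force: [-0.1, -0.3, -0.3]
gripper_width: 0.0001
grasp_force: 0.0
```

```bash
python3 - <<'E'
from h import *
from workcell import ctrl
th=np.radians(-3.2); R=keyR(th); 
plan(R,np.array([.5642,.0697,.060])-R[:,2]*.014)
m=ctrl.camera_model("wrist"); p,d=ctrl.snapshot("wrist"); cv2.imwrite("pics/w2.png",p[:,:,::-1]); np.savez("w2.npz",p=p,d=d,**{k:np.array(m[k]) for k in("mtx","R","t")})
E
```

```text
t 2.65 turn first (norm total) [ 0.0079 -0.0055  0.0161] then linear total norm, new axes [-0.0096 -0.0302  0.0993] | lin old axes [-0.0096 -0.0307  0.0991]
```

View pics/w2.png

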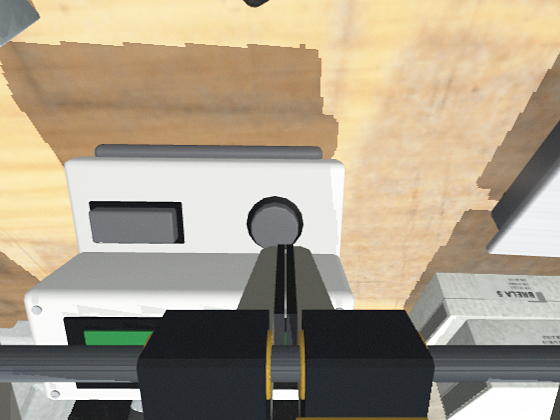

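The closed tips hang just above the round key at (275,222), and need about 6 mm more to the right (-y). I'll press with small steps.

>>> play_rows(linear=[[-0.005,-0.015,0],[-0.005,-0.015,0],[0,0,0.04],[0,0,0.04],[0,0,0.01],[0,0,0.01],[0,0,0.01],[0,0,0.01],[0,0,0.01],[0,0,0]], angular=[[0.008,0,0.016],[0,0,0],[0,0,0],[0,0,0],[0,0,0],[0,0,0],[0,0,0],[0,0,0],[0,0,0],[0,0,0]])

```text
time_s: 3.53
tcp_pos: [0.5614, 0.0688, 0.0679]
orientation: [[-0.865, 0.058, 0.499], [0.05, 0.998, -0.028], [-0.5, 0.001, -0.866]]
contact_force: [0.1, -0.4, -0.4]
gripper_width: 0.0009
grasp_force: 0.0
```

```bash
python3 - <<'E'
from h import *
th=np.radians(-3.2); R=keyR(th); 
plan(R,np.array([.5642,.0697,.060])+R[:,2]*(.008-.014))
E
```

```text
t 3.5333 turn first (norm total) [-0.0003  0.     -0.0037] then linear total norm, new axes [0.0079 0.0054 0.0112] | lin old axes [0.0079 0.0054 0.0112]
```

>>> play_rows(linear=[[0.006,0.004,0.005],[0,0,0.005],[0,0,0.005],[0,0,0],[0,0,0],[0,0,0],[0,0,0],[0,0,0],[0,0,0],[0,0,0]], angular=[[0,0,0],[0,0,0],[0,0,0],[0,0,0],[0,0,0],[0,0,0],[0,0,0],[0,0,0],[0,0,0],[0,0,0]])

```text
time_s: 4.37
tcp_pos: [0.5618, 0.0696, 0.0648]
orientation: [[-0.865, 0.058, 0.499], [0.05, 0.998, -0.028], [-0.5, 0.001, -0.866]]
contact_force: [-0.3, 0.1, 0.1]
gripper_width: 0.0004
grasp_force: 0.0
```

```bash
python3 - <<'E'
from h import *
from workcell import ctrl
th=np.radians(-3.2); R=keyR(th); 
plan(R,np.array([.5642,.0697,.060])+R[:,2]*(.008-.014))
m=ctrl.camera_model("side"); p,d=ctrl.snapshot("side"); cv2.imwrite("pics/s2.png",cv2.resize(p[165:265,205:305,::-1],(500,500),interpolation=2)); print(ctrl.sense()["contact_force"])
E
```

```text
t 4.3667 turn first (norm total) [-0.0001  0.0001 -0.0037] then linear total norm, new axes [ 0.0018  0.0013 -0.0032] | lin old axes [ 0.0018  0.0013 -0.0032]
[-0.03359649 -0.22669425 -0.52908504]
```

View pics/s2.png

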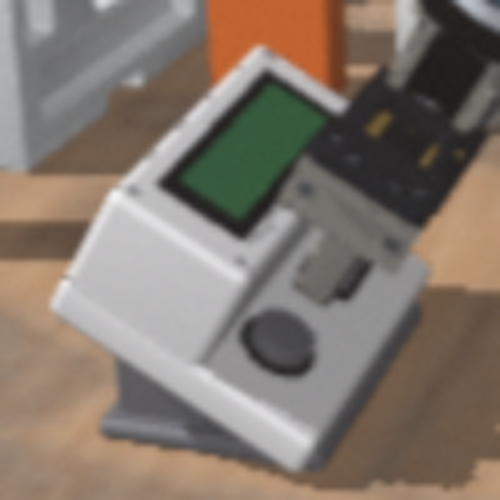

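```bash
python3 - <<'E'
from h import *
from workcell import ctrl
np.set_printoptions(precision=4,suppress=True)
s=ctrl.sense(); tip=s["tcp_pos"]+.014*s["orientation"][:,2]; print("tip",tip,ctrl.tips_ahead)
for n in ("side","wrist"):
    m=ctrl.camera_model(n); m={k:np.array(m[k]) for k in("mtx","R","t")}; p,d=ctrl.snapshot(n); P=cloud(d,m)
    np.savez(n+"3.npz",p=p,d=d,**m)
    for nm,X in (("tip",tip),("tcp",s["tcp_pos"]),("round",[.5642,.0697,.06]),("bar",[.5585,-.0302,.06])):
        c=m["R"]@X+m["t"]; q=m["mtx"]@c; print(n,nm,(q[:2]/q[2]).round(1),c[2])
    if n=="side":
        for u,v in ((261,233),(267,222),(268,224),(270,218),(272,213),(265,236)): print(u,v,P[v,u])
        cv2.imwrite("pics/s3.png",p[:,:,::-1])
cv2.imwrite("pics/w3.png",p[150:350,150:430,::-1])
E
```

```text
tip [0.5688 0.0692 0.0527] 0.014
side tip [260.7 233.1] 1.1393314636892562
side tcp [263.1 229.3] 1.1318660232677733
side round [262.3 230.9] 1.1345037573897998
side bar [275.2 213.5] 1.2190844445617501
261 233 [0.565  0.0785 0.0586]
267 222 [0.5459 0.0847 0.0953]
268 224 [0.5436 0.0843 0.0898]
270 218 [0.5368 0.0877 0.1089]
272 213 [0.5318 0.0859 0.1222]
265 236 [0.5567 0.0727 0.0477]
wrist tip [285.6 234.3] 0.22346724406424312
wrist tcp [285.6 242.7] 0.21005608642286838
wrist round [286.  238.7] 0.21506899857782735
wrist bar [124.  238.9] 0.21503412102704905
```

View pics/w3.png

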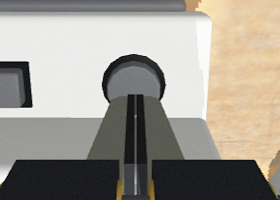

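```bash
python3 - <<'E'
from h import *
from workcell import ctrl
np.set_printoptions(precision=4,suppress=True)
s=ctrl.sense(); R=s["orientation"]; 
for n in("wrist","side"):
    z=np.load(n+"3.npz"); P=cloud(z["d"],z); T=(P-s["tcp_pos"])@R
    if n=="wrist":
        for v in range(236,275,3): print(v,z["d"][v,275].round(4),T[v,275],T[v,300])
    else:
        m=(abs(T[...,0])<.016)&(abs(T[...,1])<.025)&(T[...,2]>-.08); v,u=np.nonzero(m)
        for i in np.argsort(-T[m][:,2])[::6][:40]: print(u[i],v[i],T[m][i],z["p"][v[i],u[i]])
E
```

```text
236 0.2134 [ 0.0026 -0.0065  0.0043] [0.002  0.0089 0.0058]
239 0.214 [ 0.0006 -0.0065  0.0043] [0.0006 0.0088 0.0042]
242 0.2172 [-0.0024 -0.0066  0.0068] [-0.0016  0.0089  0.0048]
245 0.2166 [-0.004  -0.0066  0.0056] [-0.004   0.009   0.0058]
248 0.181 [ 0.0084 -0.0056 -0.0278] [ 0.0083  0.0074 -0.0275]
251 0.1765 [ 0.0088 -0.0054 -0.0324] [ 0.0082  0.0073 -0.0311]
254 0.1737 [ 0.0085 -0.0054 -0.0354] [ 0.0087  0.0071 -0.0358]
257 0.1702 [ 0.0085 -0.0053 -0.039 ] [ 0.0088  0.0069 -0.0396]
260 0.1654 [ 0.0092 -0.0051 -0.0438] [ 0.0096  0.0067 -0.0447]
263 0.1624 [ 0.0092 -0.005  -0.047 ] [ 0.0091  0.0066 -0.0469]
266 0.1601 [ 0.0089 -0.005  -0.0495] [ 0.0094  0.0065 -0.0505]
269 0.1558 [ 0.0095 -0.0048 -0.0538] [ 0.0092  0.0064 -0.0533]
272 0.1535 [ 0.0093 -0.0048 -0.0563] [ 0.0088  0.0063 -0.0553]
244 250 [-0.0123  0.0248  0.0694] [77 75 77]
247 250 [-0.0059  0.0235  0.0651] [77 75 76]
260 240 [0.0083 0.0153 0.0219] [126 123 124]
252 236 [-0.0138  0.0212  0.0209] [150 147 149]
255 238 [-0.0047  0.0218  0.0205] [141 140 141]
254 237 [-0.0082  0.0215  0.0198] [139 137 139]
254 233 [-
[... 825 characters left out ...]
4 103 104]
266 233 [ 0.011  -0.0025  0.0065] [75 73 76]
258 229 [-0.0113  0.0023  0.0063] [74 73 76]
265 235 [0.0119 0.0076 0.006 ] [75 73 75]
260 234 [0.0004 0.0161 0.0058] [81 80 83]
266 234 [0.0125 0.0026 0.0053] [78 76 78]
261 232 [-0.0006  0.0078  0.0049] [74 73 75]
265 223 [-0.0037  0.0122 -0.0277] [111 109 107]
263 221 [-0.0104  0.0134 -0.0302] [127 125 126]
269 224 [ 0.006   0.0137 -0.0328] [104 100  97]
267 222 [-0.0007  0.0142 -0.0348] [108 105 101]
269 222 [ 0.0034  0.0134 -0.0376] [107 104 100]
265 218 [-0.0102  0.0112 -0.0394] [99 97 95]
267 219 [-0.0046  0.0134 -0.0417] [111 108 103]
267 218 [-0.0058  0.0147 -0.045 ] [112 109 105]
271 221 [ 0.0064  0.018  -0.0464] [104 101  98]
```

The fingers visibly retract along the tool axis when closed: the tips sit 27 mm behind the TCP, 33 mm short of the key. I'll back off and measure the tip position against opening.

>>> play_rows(linear=[[0,0,-0.1],[0,0,-0.1],[0,0,-0.1],[0,0,-0.1],[0,0,-0.1],[0,0,0],[0,0,0],[0,0,0],[0,0,0],[0,0,0]], angular=[[0,0,0],[0,0,0],[0,0,0],[0,0,0],[0,0,0],[0,0,0],[0,0,0],[0,0,0],[0,0,0],[0,0,0]], grip=0.67)

```text
time_s: 5.35
tcp_pos: [0.5125, 0.0721, 0.1492]
orientation: [[-0.865, 0.058, 0.498], [0.05, 0.998, -0.029], [-0.499, 0.0, -0.867]]
contact_force: [1.0, 0.4, -0.3]
gripper_width: 0.0305
grasp_force: 0.0
```

```bash
cat >> h.py <<'E'
def fingers(tag):
    from workcell import ctrl
    s=ctrl.sense(); m=ctrl.camera_model("wrist"); m={k:np.array(m[k]) for k in("mtx","R","t")}; p,d=ctrl.snapshot("wrist")
    np.savez(tag+".npz",p=p,d=d,**m); cv2.imwrite(f"pics/{tag}.png",p[:,:,::-1])
    T=(cloud(d,m)-s["tcp_pos"])@s["orientation"]; f=(abs(T[...,0])<.013)&(abs(T[...,1])<.08)&(T[...,2]>-.1)&(T[...,2]<.03)&(d>0)
    q=T[f]; print("width",s["gripper_width"])
    for sg in(-1,1):
        t=q[q[:,1]*sg>0]; e=t[t[:,2]>np.percentile(t[:,2],99)-.006]; print(sg,"tip z",np.percentile(t[:,2],[90,99,100]).round(4),"y range",e[:,1].min().round(4),e[:,1].max().round(4),len(t))
E
python3 -c "
from h import *
fingers('f67')"
```

```text
width 0.030491863788319022
-1 tip z [-0.0407 -0.027  -0.0233] y range -0.0278 -0.0152 3790
1 tip z [-0.0404 -0.0271 -0.0223] y range 0.0149 0.0275 3801
```

>>> play_rows(linear=[[0,0,0],[0,0,0],[0,0,0],[0,0,0],[0,0,0],[0,0,0],[0,0,0],[0,0,0],[0,0,0],[0,0,0]], angular=[[0,0,0],[0,0,0],[0,0,0],[0,0,0],[0,0,0],[0,0,0],[0,0,0],[0,0,0],[0,0,0],[0,0,0]], grip=0)

```text
time_s: 6.23
tcp_pos: [0.5127, 0.0723, 0.1503]
orientation: [[-0.864, 0.058, 0.499], [0.05, 0.998, -0.028], [-0.5, 0.001, -0.866]]
contact_force: [0.3, 0.0, -0.0]
gripper_width: 0.0918
grasp_force: 0.0
```

```bash
python3 -c "
from h import *
fingers('f0')"
```

```text
width 0.0917687860348993
-1 tip z [-0.0408 -0.0268 -0.024 ] y range -0.0582 -0.0456 5792
1 tip z [-0.0405 -0.0271 -0.0241] y range 0.0454 0.0578 5776
```

View pics/f0.png

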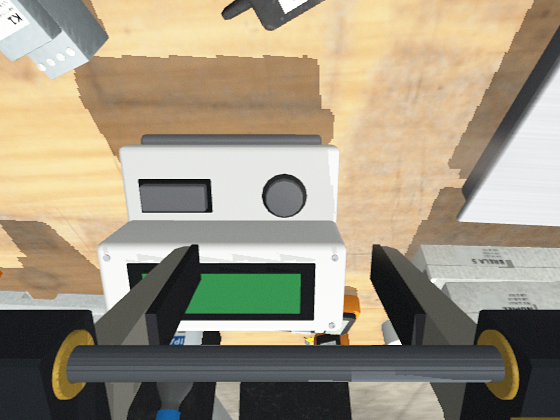

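```bash
python3 - <<'E'
from h import *
np.set_printoptions(precision=4,suppress=True)
z=np.load("side0.npz"); P=cloud(z["d"],z)
R=np.array([[-.92306,.38466,0],[.38466,.92306,-.0011],[0,-.0012,-1]]); T=(P-[.2402,.5765,.1898])@R
m=(abs(T[...,0])<.02)&(abs(T[...,1])<.08)&(T[...,2]>-.1)&(T[...,2]<.1); q=T[m]; v,u=np.nonzero(m)
o=np.argsort(-q[:,2])[::8][:25]
for i in o: print(u[i],v[i],q[i])
from workcell import ctrl
s=ctrl.sense(); print(s["joint_pos"],s["tcp_pos"])
E
```

```text
404 326 [ 0.0004 -0.0486 -0.0228]
404 325 [ 0.0004 -0.048  -0.0248]
405 326 [ 0.0026 -0.046  -0.0258]
398 322 [-0.0077 -0.0471 -0.0264]
399 323 [-0.0055 -0.0452 -0.0272]
376 373 [ 0.0094  0.0487 -0.0277]
374 373 [ 0.0078  0.0505 -0.0281]
403 323 [-0.0007 -0.0466 -0.0286]
405 323 [ 0.0017 -0.0471 -0.0295]
360 371 [-0.0056  0.0587 -0.0299]
369 375 [ 0.0055  0.0584 -0.0304]
358 369 [-0.0086  0.0581 -0.0307]
410 324 [ 0.0083 -0.0473 -0.031 ]
377 369 [ 0.0091  0.0462 -0.0316]
362 371 [-0.003   0.0592 -0.0319]
369 374 [ 0.0056  0.0588 -0.0323]
411 323 [ 0.0091 -0.048  -0.0326]
404 321 [ 0.0005 -0.0459 -0.033 ]
362 370 [-0.0031  0.0591 -0.0333]
372 373 [ 0.0082  0.0568 -0.0338]
361 369 [-0.0045  0.059  -0.0339]
401 319 [-0.0036 -0.0456 -0.0344]
375 368 [ 0.0078  0.0491 -0.0347]
363 369 [-0.0021  0.0589 -0.0353]
364 369 [-0.0009  0.0587 -0.0359]
[ 0.2488  0.0169  2.3032 -0.453   0.3508 -0.8742] [0.5127 0.0723 0.1503]
```

The tips have been at tool z ≈ -27 mm from the start, at every opening. Both cameras show it, and the lack of contact force agrees, so the stated +14 mm is wrong. I'll work with the measured tip offset and feel for contact.

```bash
python3 - <<'E'
from h import *
th=np.radians(-3.2); R=keyR(th); 
plan(R,np.array([.5642,.0697,.060])-R[:,2]*(-.027))
E
```

```text
t 6.2833 turn first (norm total) [-0.0007  0.0005 -0.0037] then linear total norm, new axes [0.0024 0.0016 0.6552] | lin old axes [0.0025 0.0019 0.6552]
```

>>> play_rows(linear=[[0.0025,0.002,0],[0,0,0],[0,0,0],[0,0,0],[0,0,0],[0,0,0.1],[0,0,0.1],[0,0,0.1],[0,0,0],[0,0,0]], angular=[[0,0,0],[0,0,0],[0,0,0],[0,0,0],[0,0,0],[0,0,0],[0,0,0],[0,0,0],[0,0,0],[0,0,0]], grip=1)

```text
time_s: 7.12
tcp_pos: [0.5415, 0.0706, 0.0972]
orientation: [[-0.866, 0.058, 0.497], [0.05, 0.998, -0.029], [-0.498, -0.0, -0.867]]
contact_force: [-0.9, -1.0, 1.0]
gripper_width: 0.0276
grasp_force: 0.0
```

>>> play_rows(linear=[[0,0,0.08],[0,0,0.08],[0,0,0.08],[0,0,0.06],[0,0,0.02],[0,0,0.01],[0,0,0.01],[0,0,0.01],[0,0,0],[0,0,0]], angular=[[0,0,0],[0,0,0],[0,0,0],[0,0,0],[0,0,0],[0,0,0],[0,0,0],[0,0,0],[0,0,0],[0,0,0]])

```text
time_s: 7.95
tcp_pos: [0.5783, 0.0692, 0.0415]
orientation: [[-0.867, 0.056, 0.495], [0.049, 0.998, -0.028], [-0.496, -0.0, -0.868]]
contact_force: [-0.3, -0.4, 0.4]
gripper_width: 0.0003
grasp_force: 0.0
```

```bash
python3 - <<'E'
from h import *
th=np.radians(-3.2); R=keyR(th); 
plan(R,np.array([.5642,.0697,.060])-R[:,2]*(-.027))
E
```

```text
t 7.95 turn first (norm total) [-0.0007 -0.0092 -0.0007] then linear total norm, new axes [ 0.0149 -0.0013  0.0194] | lin old axes [ 0.0148 -0.0013  0.0194]
```

>>> play_rows(linear=[[0.014,0,0],[0,0,0.01],[0,0,0.01],[0,0,0.01],[0,0,0.01],[0,0,0.005],[0,0,0.005],[0,0,0],[0,0,0],[0,0,0]], angular=[[0,-0.009,0],[0,0,0],[0,0,0],[0,0,0],[0,0,0],[0,0,0],[0,0,0],[0,0,0],[0,0,0],[0,0,0]])

```text
time_s: 8.78
tcp_pos: [0.5819, 0.0692, 0.0356]
orientation: [[-0.87, 0.058, 0.489], [0.051, 0.998, -0.028], [-0.49, 0.0, -0.872]]
contact_force: [-3.5, 0.1, 1.4]
gripper_width: 0.0008
grasp_force: 1.6
```

```bash
python3 - <<'E'
from h import *
th=np.radians(-3.2); R=keyR(th); 
plan(R,np.array([.5642,.0697,.060])-R[:,2]*(-.027-.008))
E
```

```text
t 8.7833 turn first (norm total) [-0.0012 -0.0214 -0.0039] then linear total norm, new axes [ 0.0159 -0.0025  0.0252] | lin old axes [ 0.0156 -0.0025  0.0254]
```

```bash
python3 - <<'E'
from h import *
from workcell import ctrl
np.set_printoptions(precision=4,suppress=True)
s=ctrl.sense(); print(s["joint_pos"],s["contact_force"],s["torque"],s["qvel"]); fingers("p1")
p,d=ctrl.snapshot("side"); cv2.imwrite("pics/s4.png",cv2.resize(p[145:265,205:325,::-1],(600,600),interpolation=2))
E
```

```text
[ 0.1964  0.3619  2.246  -1.295   0.1281 -0.0549] [-3.5068  0.141   1.449 ] [-0.0024  0.6779 -0.062 ] [ 0.0001 -0.001  -0.0004 -0.0019 -0.0009 -0.0003]
width 0.0008016295492877621
-1 tip z [-0.0165 -0.0158 -0.0151] y range -0.0758 -0.0144 8337
1 tip z [-0.0164 -0.0151 -0.011 ] y range 0.0115 0.0481 5402
```

View pics/s4.png

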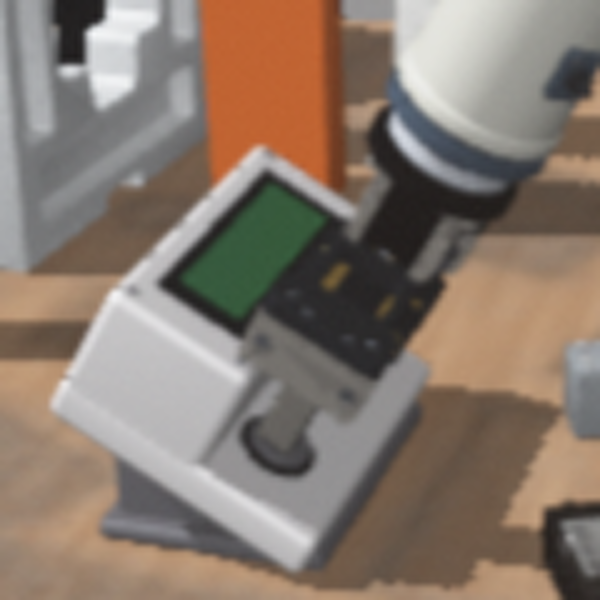

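The finger is on the round key, partly pressed. Joint 4 is near its limit (-1.295), so I'll stand the tool about 1.5° steeper while pressing on.

>>> play_rows(linear=[[0,0,0],[0,0,0],[0,0,0.005],[0,0,0.005],[0,0,0.005],[0,0,0.005],[0,0,0.005],[0,0,0],[0,0,0],[0,0,0]], angular=[[0,0.03,0],[0,0.03,0],[0,0,0],[0,0,0],[0,0,0],[0,0,0],[0,0,0],[0,0,0],[0,0,0],[0,0,0]])

```text
time_s: 9.72
tcp_pos: [0.5846, 0.0692, 0.0332]
orientation: [[-0.882, 0.057, 0.468], [0.051, 0.998, -0.027], [-0.469, 0.0, -0.883]]
contact_force: [-23.7, 2.0, 38.3]
gripper_width: 0.0006
grasp_force: 22.4
```

```bash
python3 - <<'E'
from h import *
from workcell import ctrl
np.set_printoptions(precision=4,suppress=True)
s=ctrl.sense(); print(s["joint_pos"],s["contact_force"],-keyR(-.056)[:,2]@s["contact_force"])
th=np.radians(-3.2); R=keyR(th); 
plan(R,np.array([.5642,.0697,.060])-R[:,2]*(-.027-.008))
E
```

```text
[ 0.1898  0.368   2.2237 -0.994   0.1369 -0.3617] [-23.6863   1.9517  38.3069] 45.05393391281532
t 9.7167 turn first (norm total) [-0.0009 -0.0687 -0.0026] then linear total norm, new axes [ 0.0212 -0.0031  0.008 ] | lin old axes [ 0.0208 -0.0031  0.0088]
```

The round key is on its hard stop: 45 N along the deck normal. I'll withdraw, and go more gently on the bar key.

>>> play_rows(linear=[[0,0,-0.02],[0,0,-0.05],[0,0,-0.1],[0,0,-0.12],[0,0,-0.12],[0,0,-0.12],[0,0,-0.12],[0,0,-0.1],[0,0,0],[0,0,0]], angular=[[0,0,0],[0,0,0],[0,0,0],[0,0,0],[0,0,0],[0,0,0],[0,0,0],[0,0,0],[0,0,0],[0,0,0]], grip=0.15)

```text
time_s: 10.55
tcp_pos: [0.5159, 0.0725, 0.1654]
orientation: [[-0.882, 0.059, 0.468], [0.052, 0.998, -0.028], [-0.469, -0.001, -0.883]]
contact_force: [-0.4, 0.1, -0.2]
gripper_width: 0.065
grasp_force: 0.0
```

```bash
python3 - <<'E'
from h import *
np.set_printoptions(precision=4,suppress=True)
from workcell import ctrl
s=ctrl.sense(); print(s["joint_pos"],s["contact_force"],s["gripper_width"])
p,d=ctrl.snapshot("side"); m=ctrl.camera_model("side"); m={k:np.array(m[k]) for k in m}; P=cloud(d,m); np.savez("side5.npz",p=p,d=d,**m)
n=-keyR(-.056)[:,2]; print("round key height above deck est", [P[v,u]@n for u,v in((258,232),(260,233),(262,235))],"bar",[P[v,u]@n for u,v in((272,216),(274,217))])
a=np.radians(-25.2); R=downR(a)
grasp=np.array([.5782,-.357,.125])   # grasp point -> TCP 46 mm further down tool z
plan(R,grasp+[0,0,.12-.046])
plan(R,[.50,-.1,.32])
E
```

```text
[ 0.2386  0.0009  2.2546 -0.3321  0.4373 -1.0039] [-0.4198  0.11   -0.1573] 0.06502649789207046
round key height above deck est [np.float64(-0.2296008505971405), np.float64(-0.2293110559771139), np.float64(-0.22920898661609204)] bar [np.float64(-0.2313153925688145), np.float64(-0.2268806504782713)]
t 10.6 turn first (norm total) [0.9027 0.6133 3.6441] then linear total norm, new axes [-1.8096  1.1982 -0.1737] | lin old axes [-0.4683 -2.1256  0.0534]
t 10.6 turn first (norm total) [0.9027 0.6133 3.6441] then linear total norm, new axes [-0.8133  0.2973 -0.7787] | lin old axes [-0.34   -0.8663 -0.7001]
```

>>> play_rows(linear=[[0,0,-0.14],[0,0,-0.14],[0,0,-0.14],[0,0,0],[0,0,0],[0,0,0],[0,0,0],[0,0,0],[0,0,0],[0,0,0]], angular=[[0,0,0],[0,0,0],[0,0,0],[0.053,0.036,0.2144],[0.053,0.036,0.2144],[0.053,0.036,0.2144],[0.053,0.036,0.2144],[0.053,0.036,0.2144],[0.053,0.036,0.2144],[0.053,0.036,0.2144]])

```text
time_s: 11.43
tcp_pos: [0.4762, 0.0744, 0.2369]
orientation: [[-0.593, 0.756, 0.275], [0.752, 0.643, -0.144], [-0.286, 0.122, -0.95]]
contact_force: [-0.5, 0.2, 0.1]
gripper_width: 0.0783
grasp_force: 0.0
```

>>> play_rows(linear=[[0,0,0],[0,0,0],[0,0,0],[0,0,0],[0,0,0],[0,0,0],[0,0,0],[0,0,0],[0,0,0],[0,0,0]], angular=[[0.053,0.036,0.2144],[0.053,0.036,0.2144],[0.053,0.036,0.2144],[0.053,0.036,0.2144],[0.053,0.036,0.2144],[0.053,0.036,0.2144],[0.053,0.036,0.2144],[0.053,0.036,0.2144],[0.053,0.036,0.2144],[0.053,0.036,0.2144]])

```text
time_s: 12.27
tcp_pos: [0.4763, 0.0738, 0.2365]
orientation: [[0.433, 0.902, -0.004], [0.902, -0.433, -0.002], [-0.003, -0.003, -1.0]]
contact_force: [-0.3, -0.2, 0.1]
gripper_width: 0.0787
grasp_force: 0.0
```

```bash
python3 - <<'E'
from h import *
R=downR(np.radians(-25.2)); plan(R,[.5782,-.357,.125+.10-.046])
E
```

```text
t 12.2667 turn first (norm total) [-0.0053  0.006  -0.0145] then linear total norm, new axes [-1.732   1.3781  0.2873] | lin old axes [-1.7205  1.3921  0.2888]
```

>>> play_rows(linear=[[-0.144,0.115,0],[-0.144,0.115,0],[-0.144,0.115,0],[-0.144,0.115,0],[-0.144,0.115,0],[-0.144,0.115,0],[-0.144,0.115,0],[-0.144,0.115,0],[-0.144,0.115,0],[-0.144,0.115,0]], angular=[[-0.005,0.006,-0.014],[0,0,0],[0,0,0],[0,0,0],[0,0,0],[0,0,0],[0,0,0],[0,0,0],[0,0,0],[0,0,0]])

```text
time_s: 13.1
tcp_pos: [0.5631, -0.2862, 0.235]
orientation: [[0.422, 0.907, -0.001], [0.907, -0.422, 0.001], [0.0, -0.002, -1.0]]
contact_force: [1.9, 0.6, 0.0]
gripper_width: 0.0784
grasp_force: 0.0
```

>>> play_rows(linear=[[-0.144,0.115,0],[-0.144,0.115,0],[0,0,0],[0,0,0],[0,0,0.05],[0,0,0.05],[0,0,0.05],[0,0,0],[0,0,0],[0,0,0]], angular=[[0,0,0],[0,0,0],[0,0,0],[0,0,0],[0,0,0],[0,0,0],[0,0,0],[0,0,0],[0,0,0],[0,0,0]])

```text
time_s: 13.93
tcp_pos: [0.5816, -0.3537, 0.2077]
orientation: [[0.418, 0.908, 0.003], [0.908, -0.418, 0.003], [0.004, 0.001, -1.0]]
contact_force: [-0.6, 0.4, 0.6]
gripper_width: 0.0782
grasp_force: 0.0
```

```bash
python3 - <<'E'
from h import *
R=downR(np.radians(-25.2)); plan(R,[.5782,-.357,.125-.046]); fingers("g1")
from workcell import ctrl
np.set_printoptions(precision=4,suppress=True)
s=ctrl.sense(); z=np.load("g1.npz"); P=cloud(z["d"],z); m=(abs(P[...,2]-.166)<.005)&(np.linalg.norm(P[...,:2]-[.578,-.357],axis=-1)<.06)
print(rect(m,P))
E
```

```text
t 13.9333 turn first (norm total) [ 0.0027 -0.0069  0.0158] then linear total norm, new axes [-0.0222 -0.0082  0.6435] | lin old axes [-0.0244 -0.0093  0.6434]
width 0.07824694038749869
-1 tip z [-0.0411 -0.0272 -0.0249] y range -0.0514 -0.0382 5383
1 tip z [-0.0409 -0.0271 -0.0244] y range 0.0392 0.0525 5381
(((0.5779176950454712, -0.35930222272872925), (0.08768672496080399, 0.03648914769291878), 65.4058609008789), 5690, np.float64(0.16649645012746672))
```

View pics/g1.png

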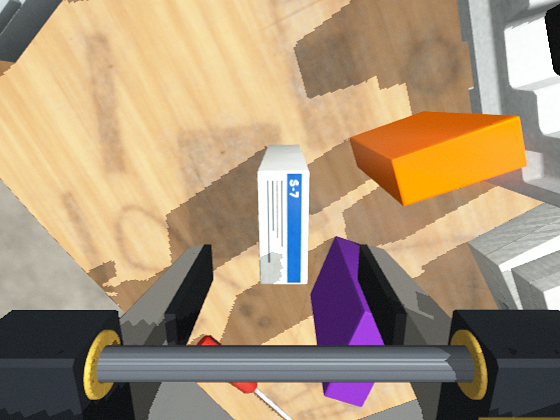

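The carton's top runs from (258,165) to (308,285), between the fingers. The nearest purple corner is at (340,238), by the right finger, so I'll check that clearance.

```bash
python3 - <<'E'
from h import *
np.set_printoptions(precision=4,suppress=True)
R=downR(np.radians(-24.8)); c=np.array([.5779,-.3588,.125-.046]); plan(R,c)
for n in("g1","top0"):
    z=np.load(n+".npz"); P=cloud(z["d"],z); p=z["p"].astype(int); T=(P-[c[0],c[1],0])@R
    m=(p[...,2]>p[...,1]+40)&(p[...,0]>p[...,1]+15)&(P[...,2]>.03)&(P[...,2]<.2)&(abs(T[...,1])<.2)&(abs(T[...,0])<.2); q=T[m]
    print(n,len(q),"y min",q[:,1].min(),"max z",-q[:,2].min())
    for lo in (-.1,-.06,-.04,-.02,0,.02,.04,.06,.08):
        k=q[(q[:,0]>=lo)&(q[:,0]<lo+.02)]; 
        if len(k)>4: print("  x",lo,"y",np.percentile(k[:,1],[2,98]))
E
```

```text
t 13.9833 turn first (norm total) [ 0.004  -0.0068  0.0022] then linear total norm, new axes [-0.0302 -0.0073  0.6454] | lin old axes [-0.0325 -0.0087  0.6453]
g1 5416 y min 0.034273029334092896 max z 0.16829692614102068
  x -0.1 y [0.0518 0.0767]
top0 373 y min 0.03595577813574602 max z 0.1738257477939605
  x -0.1 y [0.0535 0.0905]
```

>>> play_rows(linear=[[-0.032,-0.008,0],[0,0,0],[0,0,0.08],[0,0,0.08],[0,0,0.08],[0,0,0.08],[0,0,0.08],[0,0,0.08],[0,0,0],[0,0,0]], angular=[[0.004,-0.007,0.002],[0,0,0],[0,0,0],[0,0,0],[0,0,0],[0,0,0],[0,0,0],[0,0,0],[0,0,0],[0,0,0]])

```text
time_s: 14.82
tcp_pos: [0.5768, -0.3592, 0.1112]
orientation: [[0.42, 0.908, -0.002], [0.908, -0.42, 0.001], [0.0, -0.002, -1.0]]
contact_force: [0.8, -0.1, -0.2]
gripper_width: 0.0778
grasp_force: 0.0
```

```bash
python3 - <<'E'
from h import *
R=downR(np.radians(-24.8)); c=np.array([.5779,-.3588,.125-.046]); plan(R,c)
E
```

```text
t 14.8167 turn first (norm total) [-0.004  -0.0004 -0.0011] then linear total norm, new axes [0.0041 0.0042 0.1611] | lin old axes [0.0041 0.0046 0.1611]
```

>>> play_rows(linear=[[0.004,0.004,0.08],[0,0,0.08],[0,0,0],[0,0,0],[0,0,0],[0,0,0],[0,0,0],[0,0,0],[0,0,0],[0,0,0]], angular=[[-0.004,0,-0.001],[0,0,0],[0,0,0],[0,0,0],[0,0,0],[0,0,0],[0,0,0],[0,0,0],[0,0,0],[0,0,0]])

```text
time_s: 15.65
tcp_pos: [0.5784, -0.3589, 0.0798]
orientation: [[0.419, 0.908, 0.001], [0.908, -0.419, -0.001], [0.0, 0.002, -1.0]]
contact_force: [0.4, -0.2, -0.1]
gripper_width: 0.0781
grasp_force: 0.0
```

>>> play_rows(linear=[[0,0,0],[0,0,0],[0,0,0],[0,0,0],[0,0,0],[0,0,0],[0,0,0],[0,0,0],[0,0,0],[0,0,0]], angular=[[0,0,0],[0,0,0],[0,0,0],[0,0,0],[0,0,0],[0,0,0],[0,0,0],[0,0,0],[0,0,0],[0,0,0]], grip=1, newtons=15)

```text
time_s: 16.48
tcp_pos: [0.5783, -0.3588, 0.0794]
orientation: [[0.419, 0.908, 0.001], [0.908, -0.419, -0.0], [0.0, 0.001, -1.0]]
contact_force: [0.2, 0.2, -1.3]
gripper_width: 0.0357
grasp_force: 15.0
```

The carton is held: 35.7 mm opening at 15 N. Next I lift it.

>>> play_rows(linear=[[0,0,-0.03],[0,0,-0.08],[0,0,-0.12],[0,0,-0.14],[0,0,-0.14],[0,0,-0.14],[0,0,-0.14],[0,0,-0.12],[0,0,-0.06],[0,0,0]], angular=[[0,0,0],[0,0,0],[0,0,0],[0,0,0],[0,0,0],[0,0,0],[0,0,0],[0,0,0],[0,0,0],[0,0,0]])

```text
time_s: 17.32
tcp_pos: [0.5793, -0.3595, 0.2771]
orientation: [[0.419, 0.908, 0.006], [0.908, -0.419, -0.003], [-0.001, 0.006, -1.0]]
contact_force: [0.1, -0.4, -1.1]
gripper_width: 0.0362
grasp_force: 15.0
```

```bash
python3 - <<'E'
from h import *
from workcell import ctrl
s=ctrl.sense(); print(s["tcp_pos"],s["contact_force"],s["gripper_width"],s["joint_pos"])
R=downR(np.radians(-7.4)); plan(R,[.5345,.3593,.0794+.19]); plan(s["orientation"],[.5345,.3593,.0794+.19])
E
```

```text
[ 0.57933541 -0.35952821  0.27706358] [ 0.13360483 -0.36062933 -1.13111206] 0.03622860666703679 [-5.57769313e-01  3.75979834e-01  1.40801673e+00  2.72259514e-04
  1.35108196e+00 -1.25178502e-01]
t 17.3167 turn first (norm total) [ 0.0122  0.0029 -0.5796] then linear total norm, new axes [ 3.5353 -0.6852  0.0383] | lin old axes [ 3.169  -1.7107  0.0255]
t 17.3167 turn first (norm total) [0. 0. 0.] then linear total norm, new axes [ 3.169  -1.7107  0.0255] | lin old axes [ 3.169  -1.7107  0.0255]
```

>>> play_rows(linear=[[0,0,0],[0,0,0],[0,0,0],[0,0,0],[0,0,0],[0,0,0],[0.05,-0.01,0],[0.1,-0.02,0],[0.15,-0.03,0],[0.17,-0.033,0]], angular=[[0.002,0,-0.06],[0.002,0,-0.1],[0.002,0,-0.13],[0.002,0,-0.13],[0.002,0,-0.1],[0.002,0,-0.06],[0,0,0],[0,0,0],[0,0,0],[0,0,0]])

```text
time_s: 18.15
tcp_pos: [0.5707, -0.2621, 0.2718]
orientation: [[0.132, 0.991, -0.007], [0.991, -0.132, 0.002], [0.001, -0.007, -1.0]]
contact_force: [0.2, 0.7, -1.5]
gripper_width: 0.0361
grasp_force: 15.0
```

>>> play_rows(linear=[[0.18,-0.035,0],[0.18,-0.035,0],[0.18,-0.035,0],[0.18,-0.035,0],[0.18,-0.035,0],[0.18,-0.035,0],[0.18,-0.035,0],[0.18,-0.035,0],[0.18,-0.035,0],[0.18,-0.035,0]], angular=[[0,0,0],[0,0,0],[0,0,0],[0,0,0],[0,0,0],[0,0,0],[0,0,0],[0,0,0],[0,0,0],[0,0,0]])

```text
time_s: 18.98
tcp_pos: [0.547, 0.105, 0.2731]
orientation: [[0.13, 0.992, -0.006], [0.992, -0.13, 0.001], [0.0, -0.006, -1.0]]
contact_force: [1.0, -0.4, -0.5]
gripper_width: 0.0362
grasp_force: 15.0
```

>>> play_rows(linear=[[0.18,-0.035,0],[0.18,-0.035,0],[0.18,-0.035,0],[0.16,-0.031,0],[0.13,-0.025,0],[0.1,-0.02,0],[0.06,-0.012,0],[0.02,0,0],[0,0,0],[0,0,0]], angular=[[0,0,0],[0,0,0],[0,0,0],[0,0,0],[0,0,0],[0,0,0],[0,0,0],[0,0,0],[0,0,0],[0,0,0]])

```text
time_s: 19.82
tcp_pos: [0.5361, 0.3073, 0.2741]
orientation: [[0.129, 0.992, -0.005], [0.992, -0.129, 0.0], [-0.0, -0.005, -1.0]]
contact_force: [0.3, -0.2, -1.1]
gripper_width: 0.0361
grasp_force: 15.0
```

```bash
python3 - <<'E'
from h import *
from workcell import ctrl
s=ctrl.sense(); print(s["contact_force"],s["gripper_width"])
R=downR(np.radians(-7.4)); plan(R,[.5345,.3593,.0794+.045])
E
```

```text
[ 0.29390784 -0.15245514 -1.11395387] 0.03610526061917401
t 19.8167 turn first (norm total) [-0.0103  0.0004 -0.0006] then linear total norm, new axes [ 0.2569 -0.0416  0.7486] | lin old axes [ 0.2571 -0.0376  0.7487]
```

>>> play_rows(linear=[[0.06,-0.01,0],[0.08,-0.012,0],[0.08,-0.01,0],[0.035,-0.008,0],[0,0,0.08],[0,0,0.12],[0,0,0.12],[0,0,0.08],[0,0,0],[0,0,0]], angular=[[-0.01,0,0],[0,0,0],[0,0,0],[0,0,0],[0,0,0],[0,0,0],[0,0,0],[0,0,0],[0,0,0],[0,0,0]])

```text
time_s: 20.65
tcp_pos: [0.5345, 0.3602, 0.194]
orientation: [[0.128, 0.992, -0.001], [0.992, -0.128, -0.0], [-0.0, -0.001, -1.0]]
contact_force: [-0.8, -0.4, 0.2]
gripper_width: 0.0358
grasp_force: 15.0
```

```bash
python3 - <<'E'
from h import *
from workcell import ctrl
s=ctrl.sense(); print(s["contact_force"],s["gripper_width"])
R=downR(np.radians(-7.4)); plan(R,[.5345,.3593,.0794+.045])
m=ctrl.camera_model("side"); m={k:np.array(m[k]) for k in m}; p,d=ctrl.snapshot("side"); P=cloud(d,m)
T=(P-s["tcp_pos"])@s["orientation"]
k=(abs(T[...,0])<.06)&(abs(T[...,1])<.03)&(T[...,2]>-.02)&(P[...,2]>.052); q=P[k]; print("carton low z",np.percentile(q[:,2],[0,1,5]),"expected",s["tcp_pos"][2]-.0794, "T ranges",np.percentile(T[k],[1,99],axis=0).round(3))
E
```

```text
[-0.79376182 -0.39568649  0.15664355] 0.03576261472555932
t 20.65 turn first (norm total) [-0.002   0.0009  0.0012] then linear total norm, new axes [-0.0043  0.0005  0.348 ] | lin old axes [-0.0041  0.0009  0.348 ]
carton low z [0.11416154 0.11696504 0.12114764] expected 0.1146096742514108 T ranges [[-0.041 -0.019 -0.018]
 [ 0.045  0.017  0.077]]
```

>>> play_rows(linear=[[-0.004,0,0.05],[0,0,0.08],[0,0,0.08],[0,0,0.06],[0,0,0.03],[0,0,0.02],[0,0,0.01],[0,0,0.005],[0,0,0],[0,0,0]], angular=[[0,0,0],[0,0,0],[0,0,0],[0,0,0],[0,0,0],[0,0,0],[0,0,0],[0,0,0],[0,0,0],[0,0,0]])

```text
time_s: 21.53
tcp_pos: [0.5352, 0.3593, 0.1282]
orientation: [[0.129, 0.992, 0.001], [0.992, -0.129, 0.001], [0.001, 0.001, -1.0]]
contact_force: [0.1, -0.3, -1.4]
gripper_width: 0.0358
grasp_force: 15.0
```

>>> play_rows(linear=[[0,0,0.005],[0,0,0.005],[0,0,0],[0,0,0],[0,0,0],[0,0,0],[0,0,0],[0,0,0],[0,0,0],[0,0,0]], angular=[[0,0,0],[0,0,0],[0,0,0],[0,0,0],[0,0,0],[0,0,0],[0,0,0],[0,0,0],[0,0,0],[0,0,0]])

```text
time_s: 22.37
tcp_pos: [0.5349, 0.3591, 0.1256]
orientation: [[0.129, 0.992, 0.0], [0.992, -0.129, 0.001], [0.001, 0.0, -1.0]]
contact_force: [0.2, 0.5, -0.7]
gripper_width: 0.036
grasp_force: 15.0
```

>>> play_rows(linear=[[0,0,0.003],[0,0,0.003],[0,0,0.002],[0,0,0],[0,0,0],[0,0,0],[0,0,0],[0,0,0],[0,0,0],[0,0,0]], angular=[[0,0,0],[0,0,0],[0,0,0],[0,0,0],[0,0,0],[0,0,0],[0,0,0],[0,0,0],[0,0,0],[0,0,0]])

```text
time_s: 23.2
tcp_pos: [0.535, 0.3592, 0.1244]
orientation: [[0.129, 0.992, 0.001], [0.992, -0.129, 0.001], [0.001, 0.001, -1.0]]
contact_force: [-1.8, 0.1, 5.5]
gripper_width: 0.0362
grasp_force: 15.0
```

Contact at 5.5 N, right where expected. I'll release and rise.

>>> play_rows(linear=[[0,0,0],[0,0,0],[0,0,0],[0,0,0],[0,0,0],[0,0,0],[0,0,0],[0,0,0],[0,0,0],[0,0,0]], angular=[[0,0,0],[0,0,0],[0,0,0],[0,0,0],[0,0,0],[0,0,0],[0,0,0],[0,0,0],[0,0,0],[0,0,0]], grip=0.15)

```text
time_s: 24.03
tcp_pos: [0.5349, 0.3591, 0.124]
orientation: [[0.129, 0.992, 0.0], [0.992, -0.129, 0.001], [0.001, 0.0, -1.0]]
contact_force: [-0.2, 0.5, -0.1]
gripper_width: 0.0781
grasp_force: 0.0
```

>>> play_rows(linear=[[0,0,-0.04],[0,0,-0.08],[0,0,-0.12],[0,0,-0.14],[0,0,-0.14],[0,0,-0.14],[0,0,-0.1],[0,0,0],[0,0,0],[0,0,0]], angular=[[0,0,0],[0,0,0],[0,0,0],[0,0,0],[0,0,0],[0,0,0],[0,0,0],[0,0,0],[0,0,0],[0,0,0]])

```text
time_s: 24.87
tcp_pos: [0.5344, 0.3587, 0.2754]
orientation: [[0.129, 0.992, -0.0], [0.992, -0.129, 0.0], [0.0, -0.0, -1.0]]
contact_force: [-0.3, -0.5, -0.1]
gripper_width: 0.0781
grasp_force: 0.0
```

```bash
python3 - <<'E'
from h import *
from workcell import ctrl
m=ctrl.camera_model("side"); m={k:np.array(m[k]) for k in m}; p,d=ctrl.snapshot("side"); P=cloud(d,m)
k=(abs(P[...,2]-.211)<.005)&(np.linalg.norm(P[...,:2]-[.5345,.359],axis=-1)<.07); print("carton top",rect(k,P))
th=np.radians(-3.2); R=keyR(th); bar=np.array([.5585,-.0302,.060]); tgt=bar+R[:,2]*.027-R[:,2]*.10
plan(R,tgt); s=ctrl.sense(); print(s["joint_pos"],s["tcp_pos"])
E
```

```text
carton top (((0.5347712635993958, 0.3590115010738373), (0.08958445489406586, 0.03685154765844345), 83.18374633789062), 553, np.float64(0.2104103715120355))
t 24.9167 turn first (norm total) [-0.8227 -0.7632 -3.0599] then linear total norm, new axes [ 0.3376 -1.9339  0.68  ] | lin old axes [-1.9248  0.1896  0.7587]
[5.88655151e-01 3.18506320e-01 1.49410026e+00 3.25757665e-04
 1.33027534e+00 7.17518644e-01] [0.53413759 0.35854489 0.27476592]
```

>>> play_rows(linear=[[-0.08,0.01,0],[-0.14,0.014,0],[-0.17,0.017,0],[-0.18,0.018,0],[-0.18,0.018,0],[-0.18,0.018,0],[-0.18,0.018,0],[-0.18,0.018,0],[-0.18,0.018,0],[-0.18,0.018,0]], angular=[[0,0,0],[0,0,0],[0,0,0],[0,0,0],[0,0,0],[0,0,0],[0,0,0],[0,0,0],[0,0,0],[0,0,0]])

```text
time_s: 25.75
tcp_pos: [0.524, 0.025, 0.2747]
orientation: [[0.129, 0.992, -0.001], [0.992, -0.129, 0.0], [0.0, -0.002, -1.0]]
contact_force: [0.6, 0.6, 0.1]
gripper_width: 0.0779
grasp_force: 0.0
```

```bash
cat >> h.py <<'E'
def barplan(above):
    R=keyR(np.radians(-3.2))@Ro.from_euler("y",3,degrees=True).as_matrix()
    plan(R,np.array([.5585,-.0302,.060])+keyR(np.radians(-3.2))[:,2]*-above+R[:,2]*.027)
E
python3 -c "
from h import *
barplan(.1)"
```

```text
t 25.75 turn first (norm total) [-0.7405 -0.6887 -3.0753] then linear total norm, new axes [ 0.3465 -0.266   0.6775] | lin old axes [-0.2655  0.0194  0.7609]
```

>>> play_rows(linear=[[0,0,0],[0,0,0],[0,0,0],[0,0,0],[0,0,0],[0,0,0],[0,0,0],[0,0,0],[0,0,0],[0,0,0]], angular=[[-0.0494,-0.0459,-0.205],[-0.0494,-0.0459,-0.205],[-0.0494,-0.0459,-0.205],[-0.0494,-0.0459,-0.205],[-0.0494,-0.0459,-0.205],[-0.0494,-0.0459,-0.205],[-0.0494,-0.0459,-0.205],[-0.0494,-0.0459,-0.205],[-0.0494,-0.0459,-0.205],[-0.0494,-0.0459,-0.205]], grip=1, newtons=10)

```text
time_s: 26.58
tcp_pos: [0.5244, 0.0268, 0.2745]
orientation: [[-0.769, 0.559, 0.311], [0.555, 0.825, -0.109], [-0.318, 0.089, -0.944]]
contact_force: [-0.5, -0.6, -0.2]
gripper_width: 0.0134
grasp_force: 0.0
```

>>> play_rows(linear=[[0,0,0],[0,0,0],[0,0,0],[0,0,0],[0,0,0],[0.11,-0.085,0],[0.12,-0.09,0],[0.11,-0.085,0],[0,0,0],[0,0,0]], angular=[[-0.0494,-0.0459,-0.205],[-0.0494,-0.0459,-0.205],[-0.0494,-0.0459,-0.205],[-0.0494,-0.0459,-0.205],[-0.0494,-0.0459,-0.205],[0,0,0],[0,0,0],[0,0,0],[0,0,0],[0,0,0]])

```text
time_s: 27.42
tcp_pos: [0.4603, -0.0223, 0.2434]
orientation: [[-0.889, 0.058, 0.453], [0.052, 0.998, -0.026], [-0.454, 0.0, -0.891]]
contact_force: [-0.0, -0.6, -0.0]
gripper_width: 0.0003
grasp_force: 0.0
```

```bash
python3 -c "
from h import *
from workcell import ctrl
print(ctrl.sense()['joint_pos'].round(3))
barplan(.01)"
```

```text
[-0.048 -0.245  2.247 -0.007  0.668 -1.556]
t 27.4167 turn first (norm total) [-0.0015  0.0002 -0.0045] then linear total norm, new axes [-0.0196 -0.0121  1.1257] | lin old axes [-0.0196 -0.0112  1.1257]
```

>>> play_rows(linear=[[-0.0196,-0.0115,0],[0,0,0.1],[0,0,0.14],[0,0,0.14],[0,0,0.14],[0,0,0.14],[0,0,0.14],[0,0,0.1],[0,0,0],[0,0,0]], angular=[[-0.0015,0,-0.0045],[0,0,0],[0,0,0],[0,0,0],[0,0,0],[0,0,0],[0,0,0],[0,0,0],[0,0,0],[0,0,0]])

```text
time_s: 28.25
tcp_pos: [0.5476, -0.0275, 0.0853]
orientation: [[-0.89, 0.053, 0.453], [0.047, 0.999, -0.024], [-0.453, 0.0, -0.891]]
contact_force: [-0.0, -0.0, -0.1]
gripper_width: -0.0
grasp_force: 0.0
```

```bash
python3 -c "
from h import *
from workcell import ctrl
print(ctrl.sense()['joint_pos'].round(3))
barplan(0)"
```

```text
[-0.053  0.2    2.271  0.003  0.2   -1.574]
t 28.25 turn first (norm total) [ 0.0033 -0.0011  0.0054] then linear total norm, new axes [ 0.0084 -0.0103  0.2726] | lin old axes [ 0.0082 -0.0107  0.2726]
```

>>> play_rows(linear=[[0.008,-0.0105,0],[0,0,0.06],[0,0,0.08],[0,0,0.06],[0,0,0.04],[0,0,0.02],[0,0,0.01],[0,0,0.01],[0,0,0],[0,0,0]], angular=[[0.003,0,0.005],[0,0,0],[0,0,0],[0,0,0],[0,0,0],[0,0,0],[0,0,0],[0,0,0],[0,0,0],[0,0,0]])

```text
time_s: 29.08
tcp_pos: [0.5719, -0.0314, 0.0365]
orientation: [[-0.888, 0.056, 0.456], [0.05, 0.998, -0.026], [-0.457, 0.0, -0.889]]
contact_force: [-0.0, -0.2, 2.5]
gripper_width: 0.0004
grasp_force: 1.2
```

```bash
python3 -c "
from h import *
from workcell import ctrl
print(ctrl.sense()['joint_pos'].round(3))
barplan(-.008)"
```

```text
[-0.058  0.339  2.253  0.011  0.075 -1.583]
t 29.0833 turn first (norm total) [-0.0003  0.0064 -0.0012] then linear total norm, new axes [0.0044 0.0023 0.0399] | lin old axes [0.0046 0.0023 0.0399]
```

>>> play_rows(linear=[[0,0,0.005],[0,0,0.005],[0,0,0.005],[0,0,0.005],[0,0,0.005],[0,0,0],[0,0,0],[0,0,0],[0,0,0],[0,0,0]], angular=[[0,0.006,0],[0,0,0],[0,0,0],[0,0,0],[0,0,0],[0,0,0],[0,0,0],[0,0,0],[0,0,0],[0,0,0]])

```text
time_s: 29.92
tcp_pos: [0.5744, -0.0316, 0.0319]
orientation: [[-0.889, 0.056, 0.454], [0.05, 0.998, -0.026], [-0.454, 0.0, -0.891]]
contact_force: [-1.5, 0.4, 9.2]
gripper_width: 0.0008
grasp_force: 4.4
```

>>> play_rows(linear=[[0,0,0.003],[0,0,0.002],[0,0,0],[0,0,0],[0,0,0],[0,0,0],[0,0,0],[0,0,0],[0,0,0],[0,0,0]], angular=[[0,0,0],[0,0,0],[0,0,0],[0,0,0],[0,0,0],[0,0,0],[0,0,0],[0,0,0],[0,0,0],[0,0,0]])

```text
time_s: 30.75
tcp_pos: [0.5746, -0.0316, 0.0316]
orientation: [[-0.889, 0.056, 0.454], [0.05, 0.998, -0.026], [-0.455, 0.0, -0.891]]
contact_force: [-9.5, 0.3, 23.5]
gripper_width: 0.0006
grasp_force: 12.3
```

The bar key is on its hard stop: force rose from 9 to 25 N over 0.3 mm. Now I'll release it and withdraw.

>>> play_rows(linear=[[0,0,-0.02],[0,0,-0.05],[0,0,-0.1],[0,0,-0.12],[0,0,-0.14],[0,0,-0.14],[0,0,-0.14],[0,0,-0.1],[0,0,0],[0,0,0]], angular=[[0,0,0],[0,0,0],[0,0,0],[0,0,0],[0,0,0],[0,0,0],[0,0,0],[0,0,0],[0,0,0],[0,0,0]])

```text
time_s: 31.58
tcp_pos: [0.5009, -0.0274, 0.1753]
orientation: [[-0.889, 0.056, 0.454], [0.05, 0.998, -0.025], [-0.454, 0.0, -0.891]]
contact_force: [-0.6, 0.5, -0.3]
gripper_width: 0.0006
grasp_force: 0.0
```

```bash
python3 - <<'E'
from h import *
from workcell import ctrl
m=ctrl.camera_model("side"); m={k:np.array(m[k]) for k in m}; p,d=ctrl.snapshot("side"); P=cloud(d,m)
k=(abs(P[...,2]-.211)<.005)&(np.linalg.norm(P[...,:2]-[.5345,.359],axis=-1)<.07); print("carton top",rect(k,P))
m=ctrl.camera_model("wrist"); m={k:np.array(m[k]) for k in m}; p,d=ctrl.snapshot("wrist"); P=cloud(d,m); n=-keyR(-.056)[:,2]
for nm,c in(("round",(.5642,.0697,.06)),("bar",(.5585,-.0302,.06))):
    q=m["mtx"]@(m["R"]@c+m["t"]); u,v=(q[:2]/q[2]).astype(int); 
    if 0<=v<420 and 0<=u<560: print(nm,u,v,np.median(P[v-4:v+5,u-4:u+5].reshape(-1,3)@n))
m=ctrl.camera_model("top"); m={k:np.array(m[k]) for k in m}; p,d=ctrl.snapshot("top"); P=cloud(d,m); z0=np.load("top0.npz"); 
for nm,(a,b,c,e) in(("adapter",(210,246,240,272)),("module",(268,295,235,272))): print(nm,"img diff",abs(p[c:e,a:b].astype(int)-z0["p"][c:e,a:b]).mean())
print(ctrl.sense()["contact_force"])
E
```

```text
carton top (((0.535233199596405, 0.3591523766517639), (0.0888650119304657, 0.03813297301530838), 83.9102554321289), 557, np.float64(0.21042410327917474))
round 390 191 -0.22771854587361642
bar 285 191 -0.22758270095275174
adapter img diff 23.984375
module img diff 46.55488822155489
[ 0.19527339 -0.46564366  0.24625976]
```

```bash
python3 -c "
from workcell import ctrl
print(ctrl.hand_in())"
```

```text
the job is handed in; nothing more can be done
None
```

The job is handed in: I zeroed the scale with the round key, stood the carton upright within about 1 mm of the pan's centre, then pushed the bar key fully down; both keys sprang back. The fingertips are about 27 mm behind the reported TCP, not 14 mm ahead as stated, so I worked to the measured position; the round key took 45 N at its stop, through the fingertips. At the end the arm hid the adapter and module from the top camera, so I couldn't check them, but no move went near them.

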